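# Index the product-photo turntable to the next view

## Robot

A 6-joint arm with a two-finger parallel gripper is mounted at the origin on the work surface. World frame = base frame: x ahead of the robot, y to its left, z up, the work surface at z = 0. Lengths are in mm, angles in degrees, forces in N, time in s.
With the tool pointing down it reaches from about 275 to 850 mm from the base axis. Payload 19 kg.
Tool frame: the origin (TCP) lies midway between the tips of the shut fingers; the grasp point (between the pads) lies 19 mm behind it; z points along the fingers, y is the line along which they close (so a half turn about z gives the same grasp; the last joint's range is limited). The gripper opens to 85 mm and grips with 20 to 120 N. Pads are 22 mm wide; open, the fingers measure 114 mm over their backs; the gripper's body (76 mm by 85 mm) begins 54 mm behind the grasp point. The pads swing forward as they close: fully open they stand 13 mm farther back than shut.
Start: joints at [-84.97, 8.623, 82.357, -0, 89.026, -7.678], TCP at [126.468, -560.889, 231.267] pointing down, gripper open.
Joint ranges: [-160.23, 160.23], [-39.13, 120.54], [6.94, 153.29], [-79.49, 259.48], [9.18, 160.14], [-161.06, 161.06]. Speed limits (degrees/s): [108.29, 108.29, 127.2, 172.46, 172.46, 172.46].

## Interface

Orientations are given as a 3x3 rotation matrix whose columns are the frame's x, y, z axes.
In Python, from plant import arm, eyes, sign_off, get_t, get_q, get_joint_velocities, get_joint_efforts, get_tcp_pos, get_tool_rot, get_wrist_force, get_torque, get_grip_width, get_finger_force gives the robot as it stands. Calls block until the motion is done:
- arm.movep(position, orientation): joint-space move of the TCP to a pose.
- arm.move_linear(position, rotation=None, velocity=150): straight line of the TCP; rotation=None keeps the orientation; velocity is the mean speed in mm/s.
- arm.move_j(angles): joint-space move.
- arm.set_gripper(opening): finger opening in mm; the grip force is fixed at half the most; returns when the fingers have stopped.
- arm.sleep(seconds).
- arm.inverse_kinematics(position, orientation): joint angles nearest the present ones, or None.
- eyes.read_camera(name): name is "scene" or "top" or "wrist"; returns the picture (384x512x3 uint8, blue, green, red); there is no depth.
- eyes.get_calibration(name): a dict with "fov_y" (degrees; the focal length in pixels is half the picture's height over the tangent of half this angle, whatever the lens; pixels are square), "cx", "cy" (the principal point, pixels), "view" (4x4, takes a point from world to camera coordinates). Camera axes: x right, y up, looking along -z (the intrinsics and any distortion apply to the point x, -y, -z); pixel columns grow to the right and rows downward; lengths in mm; the calibration is good to about 2 mm. A picture is of the moment at which its call begins: read the wrist's pose just before it. get_calibration takes no time and is no camera call; for the wrist camera it gives the pose at the moment of the call.
A pose or a line that the arm cannot do raises arm.IKError and nothing moves.
- sign_off(): hands the job in; it is judged then, once.
Readings, each from a call of its own:
- get_t(): time.
- get_q(): joint angles.
- get_joint_velocities(): joint speeds.
- get_joint_efforts(): joint torques, N m.
- get_tcp_pos(): TCP position.
- get_tool_rot(): TCP orientation.
- get_wrist_force(): force on the tool from outside, world axes, zero at the start.
- get_torque(): the same for the moment, N m.
- get_grip_width(): finger opening in mm.
- get_finger_force(): force on a finger pad.
Only numpy, scipy, OpenCV 4.12 (cv2) and the standard library are available. Lean on these libraries where they do the work, as an engineer would, in place of code of your own. Each camera call takes 0.05 s, during which the arm holds its last target. There are 200 camera calls.

## Task

The white card terminal on the round photo turntable is to be photographed from its next side. Press the black indexing plunger in to free the turntable, push the turntable counter-clockwise (seen from above) to the next hole (notch) of its ring and no further, and let the plunger spring fully back out so that the turntable is locked there. The terminal rides along: do not lift or shift it on the turntable, and leave everything else on the desk where it is.

Things in the scene. Friction and masses are not known exactly. Their poses are not given: they have to be found in the camera images.
- axis (a point): White disc, 268 mm across, in a round grey housing 340 mm across fixed to the desk. Point on the disc's vertical turning axis at its top face, 36 mm above the desk. Round the disc stands the aluminium index ring (inner radius 138 mm, 55 to 67 mm above the desk, open beneath) with eight notches ('holes') 15 mm wide, every 45 degrees.
- turntable (a joint): turning angle of the disc, rad: about 0 at the start (locked in its first hole, play about 0.02 either way), grows counter-clockwise seen from above; the next hole is at 0.785 (45 degrees). The disc stays where it is left (friction about 0.15 N m); a locked plunger blocks it.
- plunger (a joint): how far the plunger is pressed in, m: 0 = fully out, 0.018 = bottomed; spring 3 N at first, 9 N bottomed. Its 10 mm wide steel tongue points outwards into a notch of the ring; from 0.011 on it is below the ring and the disc turns freely. Beyond 0.15 rad the ring's underside keeps the tongue down without a finger; in the next notch (within 0.015 rad) it springs up by itself.
- plunger_top (a point): centre of the top face of the plunger's round black head, 44 mm across; it sits on the disc near its rim, 120 mm from the axis, travels round with the disc, and its top is 95 mm above the desk when fully out. Pressing is straight down.
- push_face (a point): upright aluminium push plate on the disc, just ahead (counter-clockwise) of the plunger head: 40 mm wide (along the disc's radius), 8 mm thick, top 130 mm above the desk. Point on its face towards the plunger, 27 mm from the plunger's axis, 115 mm above the desk. Pushing this face turns the disc counter-clockwise.
- terminal_mid (a point): white card terminal lying loose in the middle of the disc, about 96 x 74 x 48 mm high, 0.26 kg; point at its middle, 20 mm above the disc. Must stay on the disc and turn with it.
- reader_mid (a point): bystander: small white card reader with blue keys, 90 x 70 x 38 mm high; point 20 mm above the desk
- printer_mid (a point): bystander: black pocket receipt printer, 110 x 82 x 59 mm high; point 25 mm above the desk
- tape_mid (a point): bystander: roll of brown parcel tape lying flat, 100 mm across, 48 mm high; point on its axis, half-way up
- carton_mid (a point): bystander: small cardboard carton 100 x 120 x 70 mm high; point at its centre
- mug_mid (a point): bystander: white mug, 78 mm across, 90 mm high; point on its axis, half-way up
- marker_mid (a point): bystander: marker pen lying on the desk, 120 x 16 x 14 mm; point at its centre
Not all that is in view belongs to the job. What is shaped like the part that bears terminal_mid but purple or turquoise is not meant.

How it is judged:
By the outcome, as a careful person would: the job done as asked, in the order asked, and still so for the second after the job is handed in, with the robot touching nothing.
It also fails if it takes over 48 s, if anything falls off the work surface, if the arm or the gripper's body presses on something with over 40 N, if the wrist force passes 120 N, or if a joint passes its speed limit or range.

## Working session

There is one attempt and no reset: what is moved stays moved. The work goes in short steps, each a Python script; the robot and the scene stay as the last script left them, time stands still between calls to the robot, and variables do not carry over. Pictures are saved under pics/ and viewed, at most 10 in all, crops included, and the job is handed in when it is done.

```bash
mkdir -p pics; ls
python3 - <<'E'
from plant import *
import cv2,numpy as np
for n in("scene","top"):
    im=eyes.read_camera(n); c=eyes.get_calibration(n); print(n,c)
    cv2.imwrite(f"pics/{n}0.png",im)
    cv2.imwrite(f"pics/{n}0b.png",cv2.resize(im,(800,600),interpolation=cv2.INTER_CUBIC))
print(get_t())
E
```

```text
pics
scene {'fov_y': 49.805266791403014, 'cx': 252.93173616487937, 'cy': 191.6465760518274, 'view': array([[-8.24396132e-01,  5.65678329e-01,  1.94691063e-02,
         4.13534574e+02],
       [-3.12133313e-01, -4.83045902e-01,  8.18070567e-01,
         7.19901562e+01],
       [ 4.72169263e-01,  6.68337254e-01,  5.74788224e-01,
        -1.75551488e+03],
       [ 0.00000000e+00,  0.00000000e+00,  0.00000000e+00,
         1.00000000e+00]])}
top {'fov_y': 47.56731858797721, 'cx': 249.12909790532566, 'cy': 194.91659074424123, 'view': array([[-1.71630330e-02, -9.99823401e-01, -7.65491353e-03,
        -1.86280042e+00],
       [ 9.82737767e-01, -1.82792489e-02,  1.84098754e-01,
        -5.11897330e+02],
       [-1.84206168e-01, -4.36307964e-03,  9.82877943e-01,
        -1.29934869e+03],
       [ 0.00000000e+00,  0.00000000e+00,  0.00000000e+00,
         1.00000000e+00]])}
0.1
```

View pics/scene0b.png

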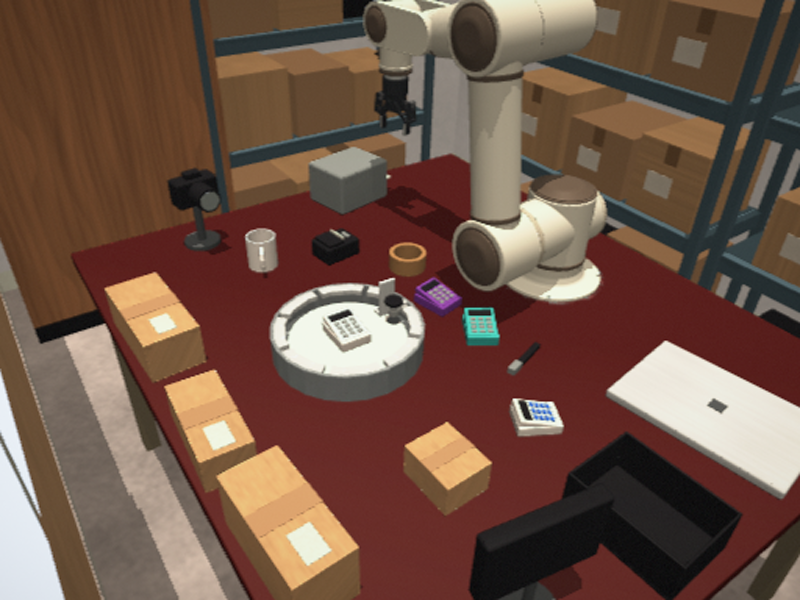

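View pics/top0b.png

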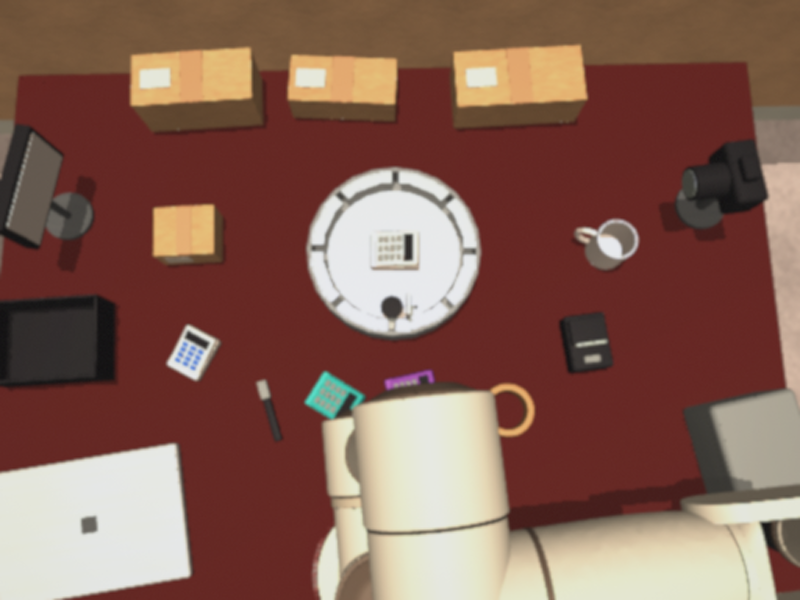

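The candidates (800x600 scene/top views) are:
- **Terminal:** the white one on the disc at scene (346,327), top (395,250). The purple one at scene (438,294), the turquoise one at (480,325) and the blue-keyed white reader at (537,415) are all decoys or bystanders.
- **Plunger head:** black, at scene (393,302), top (391,307).
- **Push plate:** at scene (387,290), top (408,307). It lies counter-clockwise of the head, as described.

Next I'll take close crops to check these and measure.

Run:
```python
import cv2
for n,x,y in(("scene",165,172),("top",192,104)):
    im=cv2.imread(f"pics/{n}0.png")
    w,h=(120,90) if n=="scene" else (120,120)
    c=im[y:y+h,x:x+w]; s=6 if n=="scene" else 5
    cv2.imwrite(f"pics/{n}_crop.png",cv2.resize(c,None,fx=s,fy=s,interpolation=cv2.INTER_CUBIC))
```

```text
(no output)
```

View pics/scene_crop.png

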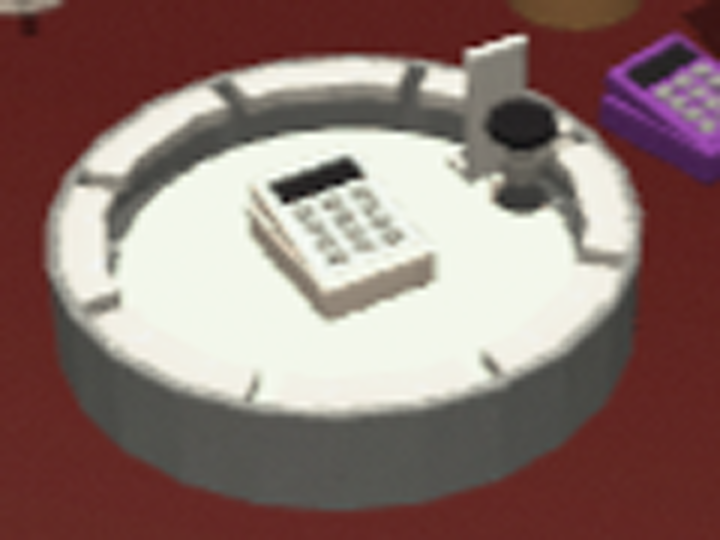

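View pics/top_crop.png

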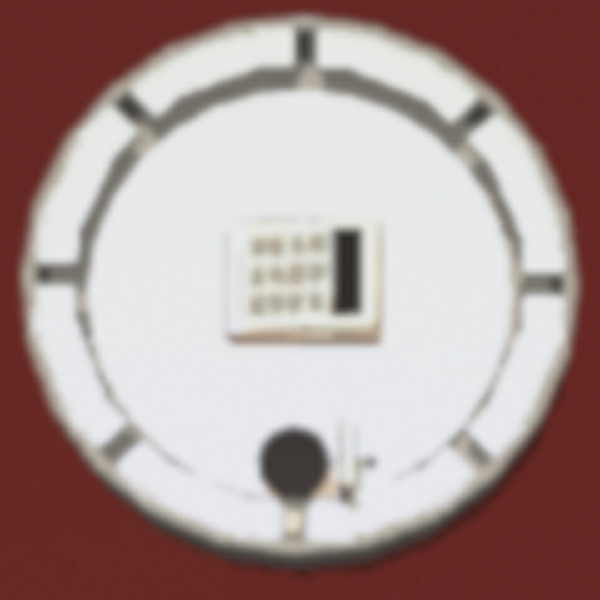

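```bash
cat > h.py <<'E'
import numpy as np, cv2
from plant import *
from scipy.optimize import least_squares
def ray(cal,u,v):
    f=192/np.tan(np.radians(cal["fov_y"]/2)); V=cal["view"]; R=V[:3,:3]
    d=R.T@np.array([(u-cal["cx"])/f,-(v-cal["cy"])/f,-1.]); return -R.T@V[:3,3],d/np.linalg.norm(d)
def onz(cal,u,v,z):
    o,d=ray(cal,u,v); return o+d*(z-o[2])/d[2]
def tri(rs):
    A=sum(np.eye(3)-np.outer(d,d) for o,d in rs); b=sum((np.eye(3)-np.outer(d,d))@o for o,d in rs)
    p=np.linalg.solve(A,b); return p,[np.linalg.norm(np.cross(p-o,d)) for o,d in rs]
E
python3 - <<'E'
from h import *
S=eyes.get_calibration("scene");T=eyes.get_calibration("top")
s=lambda p:((p[0]+.5)/6-.5+165,(p[1]+.5)/6-.5+172)
t=lambda p:((p[0]+.5)/5-.5+192,(p[1]+.5)/5-.5+104)
pt,e=tri([ray(S,*s((522,125))),ray(T,*t((294,462)))]);print("plunger",pt,e)
def circ(P):
    r=least_squares(lambda x:np.hypot(P[:,0]-x[0],P[:,1]-x[1])-x[2],[500,0,150]);return r.x,np.abs(r.fun).max()
Pt=np.array([onz(T,*t(p),67) for p in[(305,47),(541,284),(57,274),(475,115),(122,443),(130,108),(473,450)]])
Ps=np.array([onz(S,*s(p),67) for p in[(232,95),(413,82),(97,180),(100,302),(253,388),(491,363),(602,257)]])
for P in(Pt,Ps):
    x,m=circ(P);print("axis",x,m,"notch ang mod45",np.degrees(np.arctan2(P[:,1]-x[1],P[:,0]-x[0]))%45)
    d=pt[:2]-x[:2];print("r",np.hypot(*d),"ang",np.degrees(np.arctan2(d[1],d[0])))
pl,e=tri([ray(S,*s((497,45))),ray(T,*t((347,458)))]);print("plate top rough",pl,e)
print(get_q(),get_tcp_pos())
for z in(0,36,67): print(z, onz(T,*t((300,290)),z))
E
```

```text
plunger [499.99519806 -14.6921157   90.82654662] [np.float64(0.39374221344327887), np.float64(0.39374221344315286)]
axis [621.38218676 -20.19911898 150.96006292] 1.6774649952145921 notch ang mod45 [42.56142375 42.04782823 43.29768441 42.43059896 43.09207454 43.11702308
 43.02777186]
r 121.51184350728215 ang 177.40242472976178
axis [622.49032984 -17.18518856 150.40041848] 1.7850171025796442 notch ang mod45 [41.45850273 42.13977563 41.19590191 40.6635703  40.53481358  1.08912563
 44.81727975]
r 122.52049919157481 ang 178.83405296818123
plate top rough [495.78372471 -46.33288405 128.50329781] [np.float64(0.8376590430474196), np.float64(0.8376590430473665)]
[-8.49707035e+01  8.64731375e+00  8.23872839e+01  1.31525240e-03
  8.90269754e+01 -7.67498119e+00] [ 126.44835897 -560.70349449  230.76133321]
0 [630.64851158 -20.71810471   0.        ]
36 [621.01489328 -20.6175762   36.        ]
67 [612.71927752 -20.53100998  67.        ]
```

```bash
cat >> h.py <<'E'
AX=np.array([622.,-18.7]); A0=177.8
def pose(ang,off,z,r=120,sg=1):
    """TCP at plunger angle ang (deg from start) shifted off mm ccw; tool x tangential, y radial"""
    a=np.radians(A0+ang); e=np.array([np.cos(a),np.sin(a)]); t=np.array([-e[1],e[0]])
    p=AX+r*e+off*t; x=np.r_[sg*t,0]; zz=np.array([0,0,-1.]); y=np.cross(zz,x)
    return np.r_[p,z],np.c_[x,y,zz]
E
python3 - <<'E'
from h import *
print(get_tool_rot().round(2) if hasattr(get_tool_rot(),'round') else get_tool_rot())
for sg in(1,-1):
    for a,z in((0,200),(0,80),(45,100)):
        q=arm.inverse_kinematics(*pose(a,10,z,sg=sg)); print(sg,a,z,None if q is None else np.round(q,1))
sg=min((1,-1),key=lambda s:abs((arm.inverse_kinematics(*pose(20,10,100,sg=s)) or [0]*5+[999])[5]) if not isinstance(arm.inverse_kinematics(*pose(20,10,100,sg=s)),np.ndarray) else abs(arm.inverse_kinematics(*pose(20,10,100,sg=s))[5]))
print("sg",sg); open("sg","w").write(str(sg))
arm.set_gripper(0)
arm.movep(*pose(0,8,200,sg=sg))
c=eyes.get_calibration("wrist"); im=eyes.read_camera("wrist")
cv2.imwrite("pics/w1.png",im); np.save("w1.npy",np.r_[c["view"].ravel(),c["fov_y"],c["cx"],c["cy"]])
# predicted pixels
f=192/np.tan(np.radians(c["fov_y"]/2))
def px(p): q=c["view"]@np.r_[p,1]; return (c["cx"]+f*q[0]/-q[2],c["cy"]-f*q[1]/-q[2])
for n,p in(("head",pose(0,0,95)[0]),("plate top mid",pose(0,27,130)[0]),("tcp",get_tcp_pos())): print(n,p,px(p))
print(get_t(),get_tcp_pos(),get_wrist_force(),get_grip_width())
E
```

```text
[[ 0.98  0.22 -0.  ]
 [ 0.22 -0.98  0.  ]
 [ 0.   -0.   -1.  ]]
1 0 200 None
1 0 80 None
1 45 100 [-19.3  10.4  95.9  -0.   73.7 117.9]
-1 0 200 [-11.5   0.6  94.6  -0.   84.8  -9.3]
-1 0 80 [-11.5   5.9 103.6  -0.   70.5  -9.3]
-1 45 100 [-19.3  10.4  95.9  -0.   73.7 -62.1]
sg -1
head [502.08845003 -14.09346291  95.        ] (np.float64(255.24250057871902), np.float64(181.85595080157933))
plate top mid [501.05197919 -41.07356165 130.        ] (np.float64(255.40758664021044), np.float64(231.34155059926803))
tcp [501.83365724 -22.7494741  199.9754535 ] (np.float64(256.2626455744874), np.float64(257.3384390226944))
3.2583 [501.83365724 -22.7494741  199.9754535 ] [0.2070649  0.03163972 0.44392623] 0.23063659411077284
```

View pics/w1.png

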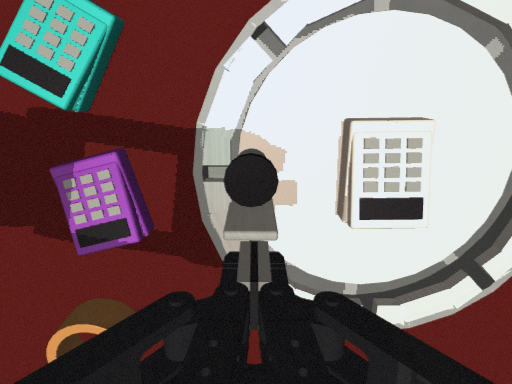

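The wrist picture shows the head at (251,180), within 4 px of the prediction, and the plate's top edge at about (252,235). The white terminal is at (390,175), and the shut fingertips are above the gap. The axis needs a shift of about 2 mm in x. Next I press, with force checks.

```bash
sed -i 's/AX=np.array(\[622./AX=np.array([620./' h.py
python3 - <<'E'
from h import *
P=lambda a,o,z:pose(a,o,z,sg=-1)
arm.move_linear(*P(0,8,110),velocity=150); arm.sleep(.1); f0=get_wrist_force()
arm.move_linear(*P(0,8,98),velocity=60)
zc=None
for z in(95,92,89,86,83,81,80,79):
    arm.move_linear(P(0,8,z)[0],velocity=30)
    arm.sleep(.05)
    df=np.array(get_wrist_force())-f0; print(z,get_tcp_pos().round(2),df.round(2))
    if df[2]>8.2 or np.linalg.norm(df)>12: break
print(get_t())
E
```

```text
95 [499.83 -22.08  95.09] [ 0.18 -0.39  0.47]
92 [499.88 -22.1   92.08] [ 0.95 -0.34  4.08]
89 [499.87 -22.11  89.08] [1.25 0.45 5.24]
86 [499.9  -22.11  86.2 ] [0.71 0.13 6.25]
83 [499.9  -22.14  83.26] [ 0.03 -0.05  6.01]
81 [499.91 -22.11  81.34] [ 0.22 -0.07  6.93]
80 [499.92 -22.1   80.39] [ 0.24 -0.3   8.27]
6.5583
```

Run:
```python
from h import *
P=lambda a,o,z:pose(a,o,z,sg=-1)
def step(a,o,z,v):
    arm.move_linear(*P(a,o,z),velocity=v); f=np.array(get_wrist_force())
    t=-P(a,0,0)[1][:,0]; print(a,o,z,"tang %.2f rad %.2f z %.2f"%(f@t,f@P(a,0,0)[1][:,1],f[2])); return f@t,f
ok=True
for a,o in((0,12),(0,15),(1,16),(3,16),(5,16),(8,16),(11,16),(14,16)):
    ft,f=step(a,o,80,30)
    if abs(ft)>15 or np.linalg.norm(f)>25: ok=False;print("STOP");break
if ok:
    for z in(86,92,103): step(14,16,z,40)
cv2.imwrite("pics/w2.png",eyes.read_camera("wrist"))
print(get_t())
```

```text
0 12 80 tang 1.24 rad 0.77 z 5.80
0 15 80 tang 0.72 rad 1.40 z 7.40
1 16 80 tang 1.64 rad 1.19 z 7.79
3 16 80 tang 0.78 rad 1.76 z 5.96
5 16 80 tang 0.70 rad 2.06 z 6.53
8 16 80 tang 1.09 rad 2.23 z 7.60
11 16 80 tang 1.31 rad 1.21 z 7.08
14 16 80 tang 1.66 rad 1.95 z 7.33
14 16 86 tang 0.84 rad 0.34 z 0.08
14 16 92 tang 0.85 rad -0.72 z 0.66
14 16 103 tang -0.52 rad -0.37 z -0.48
10.075
```

View pics/w2.png

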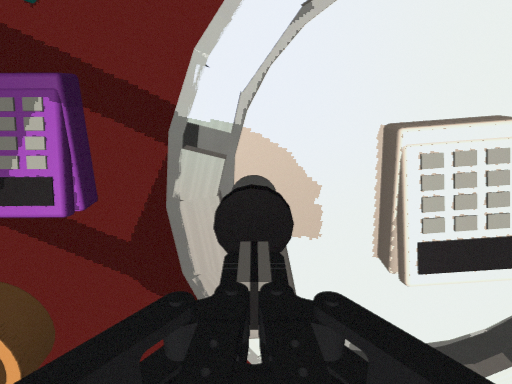

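The disc turned with the terminal on it. The notch it left is now at (205,135), and the head stays down at (254,222) with no finger on it, held by the ring. I'll keep pushing on the plate with the tip above the head, more finely near the end.

Run:
```python
from h import *
P=lambda a,o,z:pose(a,o,z,sg=-1)
f0=np.array(get_wrist_force())*0
def step(a,v):
    arm.move_linear(*P(a,16,103),velocity=v); f=np.array(get_wrist_force()); t=-P(a,0,0)[1][:,0]; return f@t
stop=False
for a in list(range(17,39,3))+list(np.arange(39,50,.4)):
    ft=step(a,40 if a<39 else 10); print("%.1f:%.1f"%(a,ft),end=" ")
    if a>=39: 
        arm.sleep(.05); f=np.array(get_wrist_force()); ft=min(abs(ft),abs(f@P(a,0,0)[1][:,0]))
    if abs(ft)>5: break
print(get_t())
arm.move_linear(*P(a-1,10,103),velocity=30)
arm.move_linear(P(a-1,10,190)[0],velocity=120)
c=eyes.get_calibration("wrist"); im=eyes.read_camera("wrist"); cv2.imwrite("pics/w3.png",im)
for n in("scene","top"): cv2.imwrite(f"pics/{n}3.png",eyes.read_camera(n))
f=192/np.tan(np.radians(c["fov_y"]/2))
def px(p): q=c["view"]@np.r_[p,1]; return (c["cx"]+f*q[0]/-q[2],c["cy"]-f*q[1]/-q[2])
for z in(95,81): print(z,px(P(45,0,z)[0]))
s=cv2.imread("pics/scene3.png")[172:262,165:285]
cv2.imwrite("pics/c3.png",np.hstack([cv2.resize(im,(400,300)),cv2.resize(s,(400,300),interpolation=cv2.INTER_CUBIC)]))
print(get_t())
```

```text
17.0:0.1 20.0:0.4 23.0:-0.3 26.0:0.8 29.0:-0.0 32.0:-0.1 35.0:-0.5 38.0:-0.6 39.0:-3.9 39.4:-3.7 39.8:-2.9 40.2:-2.5 40.6:-2.8 41.0:-3.3 41.4:-2.9 41.8:-2.7 42.2:-3.2 42.6:-3.5 43.0:-3.0 43.4:-3.9 43.8:0.3 44.2:-0.6 44.6:0.1 45.0:-0.4 45.4:-0.8 45.8:-0.5 46.2:-7.3 18.35
95 (np.float64(254.96747689174984), np.float64(185.17956746942448))
81 (np.float64(254.91668713437556), np.float64(180.19045181468368))
19.7917
```

View pics/c3.png

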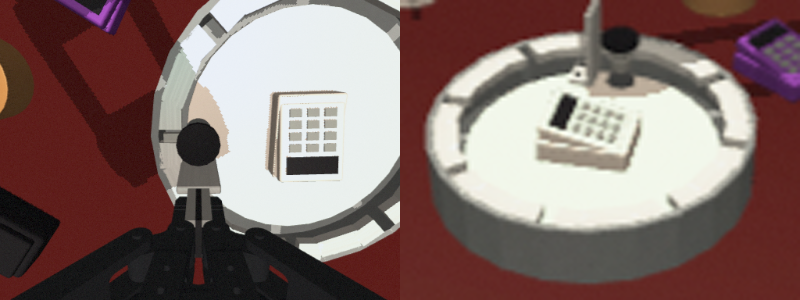

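The force pattern fits a lock: dragging stops at 43.8° and a hard stop comes at 46.2°. The head at (253,186) in the wrist picture matches the full-height prediction. I'll back off and check its height in enlarged crops.

Run:
```python
from h import *
c=eyes.get_calibration("wrist"); im=cv2.imread("pics/w3.png")
np.savez("wc.npz",**c)
p=get_tcp_pos()
arm.move_linear(np.r_[p[:2],260],velocity=150)
arm.movep(np.array([380,-330,280.]),get_tool_rot())
s=eyes.read_camera("scene");t=eyes.read_camera("top")
cv2.imwrite("pics/scene4.png",s);cv2.imwrite("pics/top4.png",t)
R=lambda a,x,y,w,h,k:cv2.resize(a[y:y+h,x:x+w],None,fx=k,fy=k,interpolation=cv2.INTER_CUBIC)
cv2.imwrite("pics/c4.png",np.hstack([R(s,205,160,50,60,8),R(t,230,160,50,60,8)]))
cv2.imwrite("pics/c4w.png",R(im,190,130,120,130,4))
print(get_t(),get_tcp_pos())
```

```text
21.575 [ 380.8128915  -329.15452855  279.74780669]
```

View pics/c4.png

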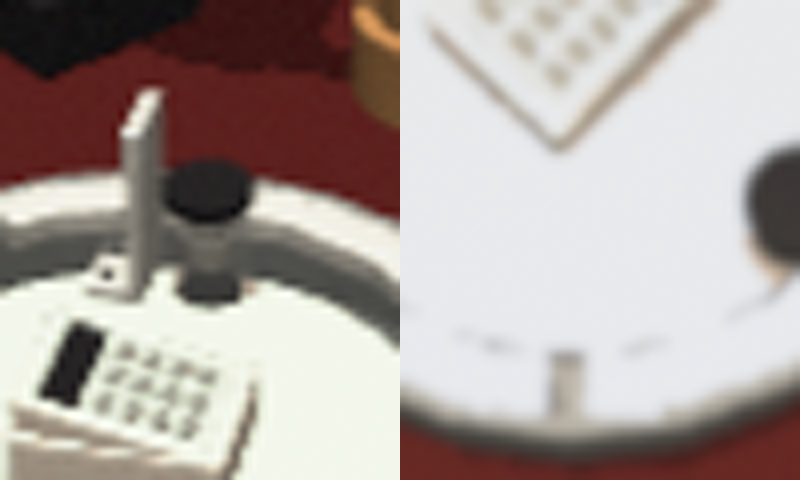

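View pics/c4w.png

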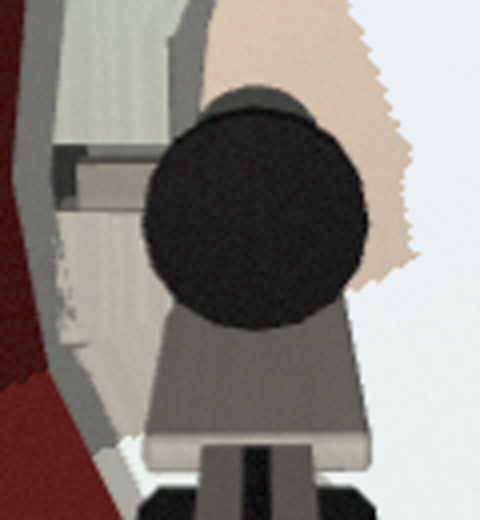

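The steel tongue sits inside the notch in the wrist crop at (110,185). In the scene crop the head at (209,190) stands on its exposed stem, as it did at the start. I'll confirm the head's height numerically, then hand in.

Run:
```python
from h import *
S=eyes.get_calibration("scene");T=eyes.get_calibration("top");W=dict(np.load("wc.npz"))
g=lambda p,k,x,y:((p[0]+.5)/k-.5+x,(p[1]+.5)/k-.5+y)
rs=[ray(S,*g((209,189),8,205,160)),ray(W,*g((255,218),4,190,130)),ray(T,*g((401,206),8,230,160))]
for s in(rs,rs[:2],[rs[0],rs[2]]):
    p,e=tri(s); d=p[:2]-AX; print(p.round(1),np.round(e,1),np.hypot(*d).round(1),(np.degrees(np.arctan2(d[1],d[0]))%360-A0).round(1))
if tri(rs[:2])[0][2]>88: sign_off(); print("signed",get_t())
```

```text
[ 531.5 -102.6   91.6] [1.  1.5 0.8] 122.0 45.7
[ 531.8 -101.8   92.4] [1.1 1.1] 121.2 45.5
[ 531.5 -103.6   91.5] [0.4 0.4] 122.7 46.0
the job is handed in; nothing more can be done
the job is handed in; nothing more can be done
```

The job is handed in: the turntable is at its next hole, about 45° counter-clockwise, and locked. The plunger measures about 92 mm high, against 91 mm by the same method at the start, its tongue sits in the notch, and the terminal rode along on the disc.

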